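# Find the dust cap that threads onto the bare high-voltage receptacle

### The arm

A 6-joint arm with a two-finger parallel gripper is mounted at the origin on the work surface. World frame = base frame: x ahead of the robot, y to its left, z up, the work surface at z = 0. Lengths are in m, angles in rad, forces in N, time in s.
With the tool pointing down it reaches from about 0.375 to 0.975 m from the base axis. Payload 3.8 kg.
Tool frame: the origin (TCP) lies on the centre line of the jaws, within the pads' length; the fingertips stand 14 mm ahead of it and the grasp point (between the pads) lies 5 mm behind it; z points along the fingers, y is the line along which they close (so a half turn about z gives the same grasp; the last joint's range is limited). The gripper opens to 85 mm and grips with 20 to 120 N. Pads are 22 mm wide; open, the fingers measure 114 mm over their backs; the gripper's body (76 mm by 85 mm) begins 54 mm behind the grasp point. The pads swing forward as they close: fully open they stand 13 mm farther back than shut.
Start: joints at [1.252, 0.264, 1.604, -0, 1.274, -0.037], TCP at [0.188, 0.648, 0.245] pointing down, gripper open.
Joint ranges: [-2.63, 2.63], [-0.94, 2.18], [0.31, 2.57], [-1.31, 4.45], [0, 2.66], [-2.55, 2.55]. Speed limits (rad/s): [2.57, 2.57, 3.14, 3.14, 3.14, 3.14].

### API

Orientations are given as a rotation vector (axis times angle).
In Python, from workcell import bot, eyes, spot_in gives the robot as it stands.
- The arm moves only by the tool carry_out, never from a script. Its argument "series" is text: rows parted by semicolons, each of 4 numbers parted by spaces: the shift along the world's x, y, z in m, then the turn about the world's z in degrees. In form: tx ty tz roll; .... A call has 1 to 20 rows; each row shifts and turns the commanded pose from where the row before left it; what a row does not reach is not made up. A row lasts 1/8 s, in which the tool goes at most 62.5 mm and 10.7 degrees, less where a joint would pass 70% of its speed; a pose out of reach is approached as far as the arm can. A call is refused whole if a number of a shift passes 0.0625 or a number of a turn 10.7, either way. A call with a gripper value outside its range is refused whole. "jaw" is the gripper command: -1 is shut, 1 is fully open, values between are in proportion, set as the call begins (left out, the last holds). The fingers move at their own pace and stop on an object; "grip_force" is the grip in N (left out, the last holds). Time passes only in rows, so rows that do not move let the fingers close. It gives the time, the measured TCP pose, the force, the opening and the grip force at its end, in the units of the state.
- bot.read_state(): the state, without advancing time (a new reading comes with each control period).
- eyes.read_camera(name): name is "scene" or "top" or "wrist"; returns (picture, depth): 420x560x3 uint8, blue, green, red; 420x560 float32, m along the optical axis (not along the pixel's ray), 0 where there is no reading.
- eyes.get_calibration(name): a dict with "K" (3x3 intrinsics, pixels), "position" and "rotation" of the camera in the world; the wrist camera has in their place "T_tool_cam" (4x4, takes a point from camera to tool coordinates, whose origin is the TCP and whose axes are the flange's). Camera axes: x right, y down, z forward; pixel columns grow to the right and rows downward; lengths in m; the calibration is good to about 2 mm. A picture is of the moment at which its call begins: read the wrist's pose just before it. get_calibration takes no time and is no camera call.
- bot.finish_job(): hands the job in; it is judged then, once.
Trained networks look in the newest picture that a camera, given by its name, has taken for a name from the list of things; names that differ only in an ending like _2 or _b are one class to them, and where a whole thing is asked for, a point or a joint stands for the part that bears it (a point fixed in the world has none). Each returns a list of dicts, best first, with "score" (0 to 1); they miss things now and then, are a little off and sometimes report something else, mostly with a low value. They report only what shows in the picture. A call takes as long as a camera call.
- spot_in(camera, target): "rect" ([centre column, centre row, width, height] in pixels, round what is visible of it).
The state is a dict: "time": time; "q": joint angles; "joint_vel": joint speeds; "joint_torque": joint torques, N m; "tool_pos": TCP position; "tcp_rot": TCP orientation; "wrist_force": force on the tool from outside, world axes, zero at the start; "torque": the same for the moment, N m; "width": opening from 0.0 (shut) to 1.0 (fully open); "grip_force": force on a finger pad.
Only numpy, scipy, OpenCV 4.12 (cv2) and the standard library are available. Lean on these libraries where they do the work, as an engineer would, in place of code of your own. Each camera call takes 0.05 s, during which the arm holds its last target. There are 200 camera calls.

### The job

One of the three look-alike blue caps in the black tray fits the bare threaded receptacle in the middle of the grey connector block: find it by trying them on, turning each clockwise, and screw the one that bites fully home against the flange. The top knobs only swivel, so set a cap on the receptacle by its knob, let go, and take it by its blue skirt to turn it. Leave the other two caps standing upright, in the tray or on the bench, and do not shift the mouse, the screwdriver or the jar.

Things in the scene. Friction and masses are not known exactly. Their poses are not given: they have to be found in the camera images.
- cap_a: protective cap, like the other two outside: 54 mm across, 52 mm high, open below, 150 g, with a blue twelve-sided grip ring as its skirt (from 3 mm above the underside up to the top). On top a red carrying knob 18 mm across, from 58.5 to 82.5 mm above the underside, thin neck below it; it swivels freely: it carries the cap but cannot turn it. Origin: centre of the underside, z up
- cap_b: cap with the same outside as cap_a. Inside, hidden, each cap has lugs for a different number of thread starts, so that only one of the three matches the receptacle. Which one matches changes from start to start and has nothing to do with its name or place. Origin as cap_a
- cap_c: cap with the same outside as cap_a, other lugs inside. Origin as cap_a
- cap_a_grip (a point): on the axis of cap_a's grip ring, 37 mm above the cap's underside, a good height to take the ring; it turns with the ring, whose flats face 0, 30, 60.. degrees in this frame. The ring turns the cap through a clutch that slips at 0.6 N m, so that the thread cannot be forced
- cap_b_grip (a point): the same point on cap_b's grip ring
- cap_c_grip (a point): the same point on cap_c's grip ring
- seat (a point): on the axis of the bare receptacle, on the upper face of its flange (60 mm across, 34 mm above the bench). Here stands a core 27 mm across, 44 mm high, tapered over its top 8 mm, with thread ridges 36 mm across on its lowest 16 mm; caps pass the core with 1 mm play. Right-hand thread, lead 45 mm a turn (7.2 mm down per radian clockwise from above)
- core_top (a point): top centre of that core, 44 mm above the flange. Set down over it, any cap rests with its underside 8 to 14 mm above the flange. Turned clockwise, the matching cap starts to sink within about 0.7 rad and winds down until its underside meets the flange, 1 to 2.7 rad in all; a wrong cap may sink a few mm, then stops well above the flange
- block: fixed grey connector block, 300 x 85 mm (long side along its x), 30 mm high; origin: centre of its underside, below the receptacle. Grey sealed covers, 54 mm across, reaching 92 mm above the bench, stand 100 mm from the receptacle on both sides, along the block's x
- tray: fixed black tray, 76 x 219 mm (long side along its y), 50 mm high, floor 5 mm, three wells in a row along y at -71, 0 and +71 mm; they hold the caps so closely that fingers cannot get beside the skirts. Origin: centre of its underside. The bench beyond tray and block (x 0.68, y 0.08 to 0.22) is clear for setting caps down
- mouse: black mouse, 105 x 60 x 24 mm, a bystander, not to be shifted; origin at the centre of its underside. Beyond the clear bench lies a steel keyboard, 30 mm high, from x 0.77 on
- screwdriver: screwdriver lying on the bench to the right of the block, about 30 mm high, a bystander, not to be shifted; origin at the centre of its underside
- jar: jar, 60 mm across, 90 mm high, a bystander, not to be shifted; origin at the centre of its underside

How it is judged:
At the end, for the whole second after the job is handed in: one cap is screwed home on the bare receptacle (underside within 2.5 mm of the flange, centred within 4 mm, upright within 0.06 rad), the other two stand upright (within 0.1 rad) on the bench or in the tray, and all are at rest ((((z of cap_a in the frame of seat between -0.003 and 0.0025 m and horizontal distance between cap_a and seat below 0.004 m and angle between cap_a's own z axis and vertical below 0.06 rad) and (height (world z) of cap_b below 0.01 m and angle between cap_b's own z axis and vertical below 0.1 rad) and (height (world z) of cap_c below 0.01 m and angle between cap_c's own z axis and vertical below 0.1 rad)) or ((z of cap_b in the frame of seat between -0.003 and 0.0025 m and horizontal distance between cap_b and seat below 0.004 m and angle between cap_b's own z axis and vertical below 0.06 rad) and (height (world z) of cap_a below 0.01 m and angle between cap_a's own z axis and vertical below 0.1 rad) and (height (world z) of cap_c below 0.01 m and angle between cap_c's own z axis and vertical below 0.1 rad)) or ((z of cap_c in the frame of seat between -0.003 and 0.0025 m and horizontal distance between cap_c and seat below 0.004 m and angle between cap_c's own z axis and vertical below 0.06 rad) and (height (world z) of cap_a below 0.01 m and angle between cap_a's own z axis and vertical below 0.1 rad) and (height (world z) of cap_b below 0.01 m and angle between cap_b's own z axis and vertical below 0.1 rad))) and linear speed of each of cap_a, cap_b, cap_c below 0.02 m/s); the robot touches nothing.
It fails at once if the mouse is shifted by more than 30 mm (distance of mouse from where it was at the start of the episode above 0.03 m).
It fails at once if the screwdriver is shifted by more than 30 mm (distance of screwdriver from where it was at the start of the episode above 0.03 m).
It fails at once if the jar is shifted by more than 30 mm (distance of jar from where it was at the start of the episode above 0.03 m).
It also fails if it takes over 72 s, if anything falls off the work surface, if the arm or the gripper's body presses on something with over 40 N, if the wrist force passes 120 N, or if a joint passes its speed limit or range.

## Working session

There is one attempt and no reset: what is moved stays moved. The work goes in short steps, Python scripts to look and compute and a tool call to move; the robot and the scene stay as the last step left them, time stands still between calls to the robot, and variables do not carry over. Pictures are saved under pics/ and viewed, at most 10 in all, crops included, and the job is handed in when it is done.

Besides the shell and the picture viewer there is one more tool, called after "Emit:" in YAML: its name, and indented under it one key for each argument. carry_out: Moves the arm, as the interface text tells. Its arguments: {"type":"object","properties":{"series":{"type":"string"},"jaw":{"type":"number"},"grip_force":{"type":"number"}},"required":["series"]}

```bash
mkdir -p pics; ls
cat > h.py <<'E'
from workcell import bot, eyes, spot_in
import numpy as np, cv2
from scipy.spatial.transform import Rotation as R
def cloud(name):
    s=bot.read_state(); im,d=eyes.read_camera(name); c=eyes.get_calibration(name); K=np.array(c["K"])
    v,u=np.indices(d.shape); P=np.stack([(u-K[0,2])/K[0,0]*d,(v-K[1,2])/K[1,1]*d,d],-1)
    if "position" in c:
        r=np.array(c["rotation"]); r=r if r.shape==(3,3) else R.from_rotvec(r).as_matrix()
        W=P@r.T+np.array(c["position"])
    else:
        T=np.array(c["T_tool_cam"]); P=P@T[:3,:3].T+T[:3,3]
        W=P@R.from_rotvec(s["tcp_rot"]).as_matrix().T+np.array(s["tool_pos"])
    W[d==0]=np.nan
    return im,d,W
E
python3 - <<'E'
from h import *
for n in ("top","scene"):
    im,d,W=cloud(n); cv2.imwrite(f"pics/{n}0.png",im); np.save(f"{n}0.npy",W)
    print(n,eyes.get_calibration(n))
    for t in ("cap_a","block","tray","mouse","screwdriver","jar"):
        for r in spot_in(n,t)[:4]:
            u,v=np.round(r["rect"][:2]).astype(int); print(t,round(r["score"],2),np.round(r["rect"]),np.round(W[v,u],3))
print(bot.read_state())
E
```

```text
pics
top {'K': array([[432.07807782,   0.        , 281.86509071],
       [  0.        , 432.07807782, 203.85135741],
       [  0.        ,   0.        ,   1.        ]]), 'position': array([0.49777254, 0.03808194, 1.17706655]), 'rotation': array([-2.20463106,  2.1609202 , -0.06533953])}
cap_a 0.77 [232. 240.  25.  24.] [0.478 0.171 0.088]
cap_a 0.74 [180. 241.  25.  24.] [0.472 0.31  0.056]
cap_a 0.59 [208. 237.  20.  24.] [0.484 0.238 0.056]
cap_a 0.38 [328. 218.  35. 110.] [ 0.539 -0.07   0.077]
block 0.59 [328. 219.  36. 115.] [ 0.536 -0.07   0.08 ]
tray 0.68 [206. 236.  84.  30.] [0.487 0.239 0.077]
mouse 0.91 [176. 154.  23.  38.] [0.705 0.336 0.028]
mouse 0.73 [178. 238.  27.  25.] [0.48  0.311 0.073]
mouse 0.22 [205. 239.  85.  30.] [0.479 0.239 0.088]
screwdriver 0.92 [432. 262.  13.  76.] [ 0.43  -0.35   0.029]
jar 0.7 [136. 191.  29.  22.] [0.597 0.417 0.093]
scene {'K': array([[391.91054262,   0.        , 280.91549139],
       [  0.        , 391.91054262, 208.63480996],
       [  0.        ,   0.        ,   1.        ]]), 'position': array([1.43462172, 0.18030664, 0.6595156
[... 489 characters left out ...]
 0.064]
{'time': 0.7, 'q': array([ 1.25211541e+00,  2.63848859e-01,  1.60394302e+00,  2.63267602e-06,
        1.27372683e+00, -3.68627268e-02]), 'joint_vel': array([ 9.40804381e-04, -9.51518283e-04, -1.06654554e-04,  9.69510732e-05,
       -1.40212370e-03, -1.72726774e-03]), 'joint_torque': array([-1.28495438e-03, -5.14847231e+01, -3.67611444e+01, -8.09887547e-05,
        7.61782449e-04, -9.51177185e-06]), 'tool_pos': array([0.1877007 , 0.64839301, 0.24534505]), 'tcp_rot': array([4.41215222e-01, 3.11044481e+00, 1.15023525e-04]), 'wrist_force': array([0.16131688, 1.21645968, 0.46503922]), 'torque': array([ 0.00584581, -0.01543001, -0.02418061]), 'grip_force': 0.0, 'width': 1.0016340555326548}
```

View pictures.

Run:
```python
from h import *
im=cv2.imread("pics/top0.png"); cv2.imwrite("pics/top0c.png",cv2.resize(im[100:310,110:460],None,fx=2.25,fy=2.25,interpolation=cv2.INTER_CUBIC))
for n in ("top","scene"):
    W=np.load(n+"0.npy"); z=W[...,2]
    for nm,m in (("knob",(z>.078)&(z<.1)&(W[...,0]>.42)&(W[...,0]<.54)&(W[...,1]>.12)&(W[...,1]<.36)),("core/cover",(z>.068)&(z<.11)&(W[...,1]>-.25)&(W[...,1]<.08)&(W[...,0]>.4)&(W[...,0]<.66)),("blk",(z>.02)&(z<.034)&(W[...,1]>-.25)&(W[...,1]<.12)&(W[...,0]>.42)&(W[...,0]<.66)), ("tray",(z>.044)&(z<.054)&(W[...,1]>.1)&(W[...,1]<.38)&(W[...,0]>.4)&(W[...,0]<.56))):
        k,l,st,c=cv2.connectedComponentsWithStats(m.astype(np.uint8))
        for i in range(1,k):
            if st[i,4]<12: continue
            p=W[l==i]; r=cv2.minAreaRect((p[:,:2]*1000).astype(np.float32))
            print(n,nm,st[i,4],np.round(np.median(p,0),4),"rect",np.round(r[0]),np.round(r[1]),round(r[2],1))
```

```text
top knob 41 [0.4817 0.2443 0.0877] rect [482. 245.] [15. 17.] 0.9
top knob 40 [0.4834 0.1739 0.0881] rect [483. 174.] [15. 16.] 1.2
top knob 43 [0.4779 0.3178 0.0875] rect [478. 318.] [16. 16.] 55.1
top core/cover 343 [ 0.637  -0.0798  0.0916] rect [636. -80.] [52. 46.] 85.3
top core/cover 83 [ 0.5391 -0.0757  0.076 ] rect [540. -77.] [23. 23.] 1.0
top core/cover 371 [ 0.4408 -0.0724  0.0914] rect [440. -72.] [52. 52.] 89.5
top blk 1862 [ 0.538  -0.0738  0.03  ] rect [540. -77.] [ 86. 241.] 87.9
top tray 462 [0.4776 0.2478 0.05  ] rect [481. 247.] [ 76. 220.] 4.0
scene knob 34 [0.4874 0.1691 0.0858] rect [485. 169.] [20. 17.] 32.7
scene knob 31 [0.4846 0.2411 0.0865] rect [482. 240.] [15. 15.] 88.3
scene knob 34 [0.4799 0.313  0.0857] rect [477. 315.] [16. 20.] 48.9
scene core/cover 233 [ 0.454  -0.0759  0.0887] rect [443. -79.] [51. 51.] 45.4
scene core/cover 53 [ 0.5456 -0.0808  0.0744] rect [544. -82.] [25. 21.] 79.4
scene core/cover 232 [ 0.6449 -0.0805  0.091 ] rect [638. -85.] [52. 44.] 89.7
scene blk 639 [ 0.5256 -0.0557  0.0296] rect [539. -82.] [ 85. 239.] 88.6
scene blk 52 [ 0.648  -0.1204  0.0298] rect [ 641. -123.] [51. 22.] 28.6
scene tray 469 [0.5073 0.242  0.0487] rect [483. 241.] [ 79. 220.] 3.2
scene tray 29 [0.4494 0.2047 0.0481] rect [449. 205.] [22. 29.] 44.5
scene tray 34 [0.4425 0.2813 0.0487] rect [443. 283.] [ 7. 53.] 11.1
```

View pics/top0c.png

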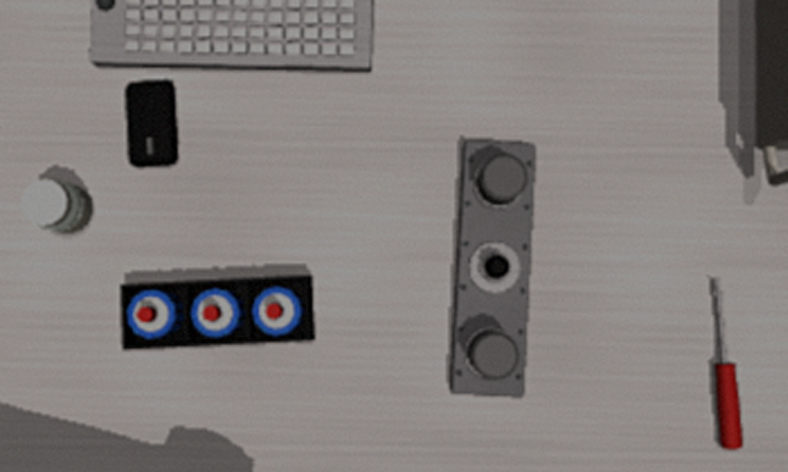

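The overhead view shows the three caps in the tray at crop pixels (147,313), (212,312) and (275,311). The bare receptacle is at (496,266), between the two covers, and the block lies roughly along world x. I'll move over the tray for a wrist look.

Emit:
carry_out:
  series: "0.033 -0.045 0 0;0.033 -0.045 0 0;0.033 -0.045 0 0;0.033 -0.045 0 0;0.033 -0.045 0 0;0.033 -0.045 0 0;0.033 -0.045 0 0;0.033 -0.045 0 0;0.03 -0.045 0 0;0 0 0 0;0 0 0 0"
  jaw: 0.0
  grip_force: 40

```text
time: 2.08
tool_pos: [0.4816, 0.2434, 0.2454]
tcp_rot: [-0.443, -3.11, -0.001]
wrist_force: [-0.6, 0.5, 0.7]
width: 0.499
grip_force: 0.0
```

```bash
cat >> h.py <<'E'
def blobs(W,lo,hi,x0,x1,y0,y1,mn=30):
    z=W[...,2]; m=(z>lo)&(z<hi)&(W[...,0]>x0)&(W[...,0]<x1)&(W[...,1]>y0)&(W[...,1]<y1)
    k,l,st,c=cv2.connectedComponentsWithStats(m.astype(np.uint8))
    for i in range(1,k):
        if st[i,4]<mn: continue
        p=W[l==i]; (cc,r)=cv2.minEnclosingCircle((p[:,:2]*1000).astype(np.float32))
        print(st[i,4],"med",np.round(np.median(p,0),4),"circ",np.round(cc,1),round(r,1),"px",np.round(c[i]))
E
python3 - <<'E'
from h import *
s=bot.read_state(); print(s["time"],s["tool_pos"],s["tcp_rot"],s["width"])
im,d,W=cloud("wrist"); cv2.imwrite("pics/w1.png",im)
print(eyes.get_calibration("wrist")["T_tool_cam"])
blobs(W,.076,.1,.3,.6,.1,.5)
E
```

```text
2.075 [0.48162866 0.24338292 0.24536462] [-4.42862154e-01 -3.10991609e+00 -7.98299394e-04] 0.49885925543467585
[[-2.78712745e-04 -9.50189415e-01 -3.11672901e-01  7.98154861e-02]
 [ 9.99999940e-01 -2.00081346e-04 -2.84264532e-04 -6.39749268e-04]
 [ 2.07745216e-04 -3.11672961e-01  9.50189414e-01 -1.29657715e-01]
 [ 0.00000000e+00  0.00000000e+00  0.00000000e+00  1.00000000e+00]]
383 med [0.4739 0.3144 0.0883] circ [475.1 315.2] 8.9 px [354. 164.]
349 med [0.4767 0.2421 0.0883] circ [477.9 241.9] 9.0 px [274. 190.]
363 med [0.4804 0.1729 0.0882] circ [481.9 171.2] 9.1 px [202. 214.]
1737 med [0.5857 0.4283 0.0906] circ [597.2 432.5] 26.6 px [499. 244.]
```

View pics/w1.png

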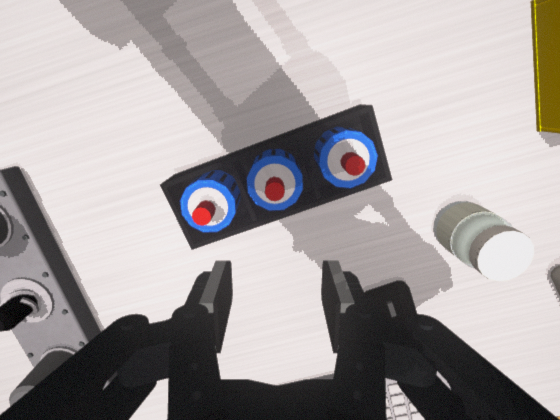

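The wrist view shows the three knobs at pixels (354,164), (274,190) and (202,214). I'll take the near one at about (0.481, 0.172).

Emit:
carry_out:
  series: "0 -0.036 -0.03 0;0 -0.036 -0.03 0;0 0 -0.035 0;0 0 -0.035 0;0 0 -0.025 0;0 0 -0.013 0;0 0 0 0"

```text
time: 3.0
tool_pos: [0.4808, 0.1721, 0.0766]
tcp_rot: [-0.438, -3.109, 0.001]
wrist_force: [-0.1, -0.6, 0.8]
width: 0.5
grip_force: 0.0
```

Emit:
carry_out:
  series: "0 0 0 0;0 0 0 0;0 0 0 0;0 0 0 0;0 0 0 0"
  jaw: -1

```text
time: 3.62
tool_pos: [0.4828, 0.1718, 0.0787]
tcp_rot: [0.441, 3.108, 0.002]
wrist_force: [-1.5, 0.4, 6.2]
width: 0.195
grip_force: 39.6
```

Emit:
carry_out:
  series: "0 0 0.03 0;0 0 0.04 0;0 0 0.04 0;0.02 -0.032 0 10;0.02 -0.032 0 10;0.02 -0.032 0 10;0.02 -0.032 0 10;0 0 0 5;0 0 0 0"

```text
time: 4.75
tool_pos: [0.5613, 0.0427, 0.1865]
tcp_rot: [0.779, -3.042, -0.0]
wrist_force: [-0.8, 0.6, -2.4]
width: 0.194
grip_force: 39.7
```

Run:
```python
from h import *
s=bot.read_state(); print(s["time"],s["tool_pos"],s["tcp_rot"],s["width"])
im,d,W=cloud("wrist"); cv2.imwrite("pics/w2.png",im)
blobs(W,.072,.082,.48,.6,-.13,-.03)
blobs(W,.087,.097,.38,.7,-.15,-.0)
```

```text
4.75 [0.56131702 0.04271724 0.1865499 ] [ 7.79011834e-01 -3.04208808e+00 -4.91467098e-04] 0.19377357976963636
1074 med [ 0.5368 -0.0793  0.0777] circ [538.1 -80.3] 13.4 px [137. 101.]
4082 med [ 0.6342 -0.0836  0.0927] circ [637.7 -84.7] 27.5 px [ 73. 224.]
```

View pics/w2.png

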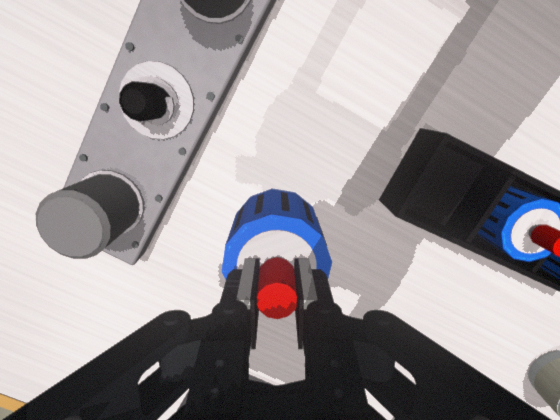

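The cap hangs straight by its knob at pixel (277,298), and the core top is at (140,101). I'll check how the cap sits in the hand.

Run:
```python
from h import *
s=bot.read_state()
im,d,W=cloud("wrist"); cv2.imwrite("pics/w2b.png",im)
t=s["tool_pos"]; print(t)
near=np.hypot(W[...,0]-t[0],W[...,1]-t[1])<.04
b,g,r=[im[...,i].astype(int) for i in range(3)]
for n,m in (("red",(r>150)&(g<80)&(b<80)&near),("blue",(b>120)&(r<90)&near)):
    p=W[m]; zt=np.nanpercentile(p[:,2],95); q=p[p[:,2]>zt-.004]; c,rr=cv2.minEnclosingCircle((q[:,:2]*1000).astype(np.float32)); print(n,zt,np.round(c,1),rr,len(q))
p=W[near&(abs(W[...,2]-(t[2]-.018))<.012)]
q=W[near&(b>150)&(g>150)&(r>150)]; print("white",np.nanmedian(q,0))
```

```text
[0.56118674 0.04314925 0.18664553]
red 0.19729662924692545 [560.5  41.3] 9.043407440185547 862
blue 0.16679559605998 [559.8  41.5] 27.744306564331055 2369
white [0.54969003 0.03457035 0.00148572]
```

Emit:
carry_out:
  series: "-0.008 -0.042 0 0;-0.008 -0.042 0 0;-0.006 -0.0377 0 0;0 0 -0.02 0;0 0 0 0;0 0 0 0"

```text
time: 5.6
tool_pos: [0.5398, -0.0777, 0.1676]
tcp_rot: [-0.783, 3.042, 0.0]
wrist_force: [0.3, 0.5, -2.2]
width: 0.192
grip_force: 39.8
```

Emit:
carry_out:
  series: "0 0 -0.01 0;0 0 -0.01 0;0 0 -0.01 0;0 0 -0.008 0;0 0 0 0"

```text
time: 6.22
tool_pos: [0.5387, -0.0783, 0.1279]
tcp_rot: [0.782, -3.04, -0.001]
wrist_force: [0.4, -1.0, -2.5]
width: 0.192
grip_force: 39.7
```

Emit:
carry_out:
  series: "0 0 -0.006 0;0 0 -0.004 0;0 0 -0.003 0;0 0 -0.002 0;0 0 0 0"

```text
time: 6.85
tool_pos: [0.5396, -0.0785, 0.1141]
tcp_rot: [0.783, -3.042, 0.0]
wrist_force: [-0.6, -3.2, -2.2]
width: 0.192
grip_force: 39.9
```

Emit:
carry_out:
  series: "0 0 0 0;0 0 0 0;0 0 0 0;0 0 0 0;0 0 0 0;0 0 -0.02 0;0 0 -0.02 0;0 0 0 0"
  jaw: 1

```text
time: 7.85
tool_pos: [0.538, -0.078, 0.0725]
tcp_rot: [0.782, -3.039, -0.003]
wrist_force: [0.4, 0.2, -0.4]
width: 1.001
grip_force: 0.0
```

Emit:
carry_out:
  series: "0 0 0 0;0 0 0 0;0 0 0 0;0 0 0 0"
  jaw: -1
  grip_force: 40

```text
time: 8.35
tool_pos: [0.5408, -0.0785, 0.0756]
tcp_rot: [-0.782, 3.04, -0.002]
wrist_force: [-0.5, -0.2, 5.8]
width: 0.631
grip_force: 41.8
```

Emit:
carry_out:
  series: "0 0 0 -10;0 0 0 -10;0 0 -0.001 -10;0 0 -0.001 -10;0 0 -0.001 -10;0 0 0 0"

```text
time: 9.1
tool_pos: [0.5414, -0.0803, 0.0746]
tcp_rot: [0.577, 3.084, -0.004]
wrist_force: [-5.3, -5.3, 16.8]
width: 0.635
grip_force: 43.7
```

Emit:
carry_out:
  series: "0 0 0 -10;0 0 -0.001 -10;0 0 -0.001 -10;0 0 -0.001 -10;0 0 0 0"

```text
time: 9.72
tool_pos: [0.5405, -0.0816, 0.0743]
tcp_rot: [1.597, 2.702, -0.007]
wrist_force: [-16.9, -9.5, 37.2]
width: 0.635
grip_force: 45.8
```

Run:
```python
from h import *
s=bot.read_state(); print(s["time"],s["tool_pos"],s["wrist_force"],s["torque"])
im,d,W=cloud("wrist")
cv2.imwrite("pics/w3.png",im)
t=s["tool_pos"]
near=np.hypot(W[...,0]-t[0],W[...,1]-t[1])<.04
b,g,r=[im[...,i].astype(int) for i in range(3)]
for n,m in (("red",(r>150)&(g<80)&(b<80)&near),("blue",(b>120)&(r<90)&near)):
    p=W[m]; zt=np.nanpercentile(p[:,2],[50,90,97]); print(n,zt,len(p))
```

```text
9.725 [ 0.54046716 -0.08160345  0.07434237] [-16.87006689  -9.49582298  37.18264011] [-1.56682543  2.83159641 -0.61394303]
red [0.11733196 0.11797752 0.11812544] 25
blue [0.08695079 0.08765855 0.08800858] 4903
```

View pics/w3.png

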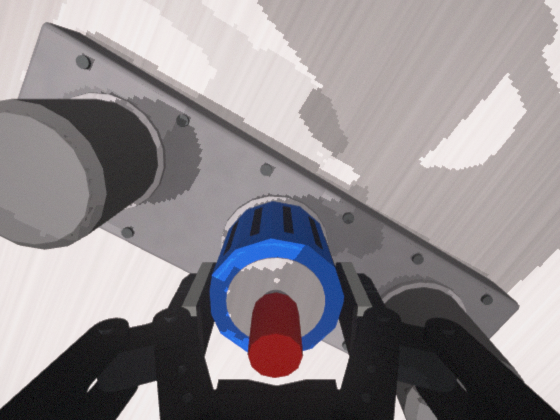

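The cap top reads about z = 0.087 and the torque sits at the clutch limit, so it may already be home. I'll release it, rise, and verify.

Emit:
carry_out:
  series: "0 0 0.005 0;0 0 0 0;0 0 0 0;0 0 0 0;0 0 0.03 0;0 0 0.04 0;0 0 0.04 0;0.01 0.05 0.02 0;0.01 0.05 0 0;0 0 0 0"
  jaw: 1

```text
time: 11.02
tool_pos: [0.5601, 0.0246, 0.2032]
tcp_rot: [-1.592, -2.708, -0.001]
wrist_force: [0.7, -1.0, -0.6]
width: 1.002
grip_force: 0.0
```

Run:
```python
from h import *
print(bot.read_state()["tool_pos"])
for n in ("wrist","top","scene"):
    im,d,W=cloud(n); cv2.imwrite(f"pics/{n}4.png",im)
    near=np.hypot(W[...,0]-.539,W[...,1]+.079)<.045
    b,g,r=[im[...,i].astype(int) for i in range(3)]
    for nm,m in (("red",(r>110)&(g<80)&(b<80)&near),("blue",(b>90)&(r<90)&(b>g+30)&near)):
        p=W[m]
        if len(p)<8: print(n,nm,len(p)); continue
        zt=np.nanpercentile(p[:,2],[50,90,97]); q=p[p[:,2]>zt[1]-.004]; c,rr=cv2.minEnclosingCircle((q[:,:2]*1000).astype(np.float32)); print(n,nm,len(p),zt.round(4),np.round(c,1),round(rr,1))
    m=np.hypot(W[...,0]-.637,W[...,1]+.083)<.02; print("cover z",np.nanmedian(W[m],0))
    m=(np.hypot(W[...,0]-.539,W[...,1]+.079)<.029)&(W[...,2]<.045)&(W[...,2]>.02); print("flange z",np.nanmedian(W[m],0),m.sum())
```

```text
[0.56013759 0.02464251 0.20322637]
wrist red 294 [0.1174 0.1181 0.1184] [538.7 -79.9] 8.8
wrist blue 1108 [0.0866 0.0876 0.0881] [538.8 -79.9] 27.8
cover z [ 0.63680891 -0.0827949   0.09294288]
flange z [ 0.53758836 -0.0558179   0.03508733] 535
top red 0
top blue 50 [0.0846 0.0885 0.0891] [537.8 -94.6] 19.1
cover z [ 0.64239669 -0.09892714  0.092243  ]
flange z [ 0.52463588 -0.07366702  0.0312237 ] 2
scene red 11 [0.116  0.1171 0.1175] [539.7 -80.7] 6.9
scene blue 80 [0.0855 0.0868 0.0874] [541.1 -82. ] 28.5
cover z [ 0.63665929 -0.08333816  0.09011893]
flange z [ 0.56000571 -0.063883    0.03393931] 66
```

View pics/wrist4.png

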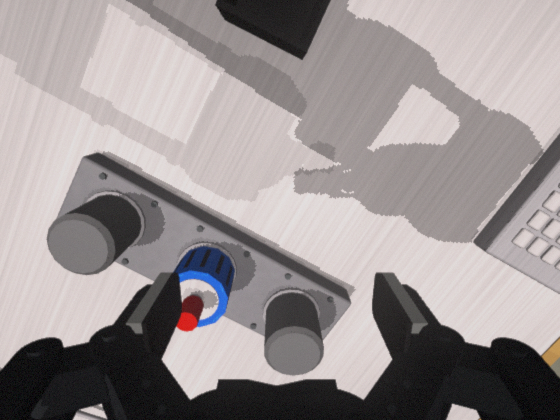

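The cap stands upright on the receptacle at pixel (188,320) and looks flush with the flange. I'll make one precise height check using the knob-top plane.

Run:
```python
from h import *
im,d,W=cloud("wrist")
blobs(W,.106,.13,.5,.58,-.12,-.04)
z=W[...,2]; m=np.hypot(W[...,0]-.5388,W[...,1]+.0799)<.0075; m&=z>.1
print("knob top",np.nanpercentile(z[m],[25,50,75]))
rr=np.hypot(W[...,0]-.5388,W[...,1]+.0799); k=(rr>.015)&(rr<.024)&(z>.07)
A=np.c_[W[k][:,:2]-[.5388,-.0799],np.ones(k.sum())]; print("cap top plane",np.linalg.lstsq(A,z[k],rcond=None)[0],k.sum())
k=(rr>.0285)&(rr<.0298)&(z>.03)&(z<.04); print("flange",np.median(z[k]),k.sum())
im,d,W=cloud("scene"); blobs(W,.078,.1,.42,.54,.2,.36,10)
```

```text
535 med [ 0.5385 -0.0761  0.1171] circ [538.3 -79.8] 9.4 px [191. 315.]
knob top [0.11717057 0.11756441 0.11792962]
cap top plane [-0.00281577 -0.00184302  0.08734889] 852
flange 0.03281376052372284 171
32 med [0.484  0.2392 0.0854] circ [480.1 239.7] 9.4 px [349. 198.]
37 med [0.4804 0.313  0.0862] circ [477.5 313.9] 9.6 px [376. 199.]
```

```bash
python3 -c "
from h import *
print(bot.finish_job())"
```

```text
the job is handed in; nothing more can be done
None
```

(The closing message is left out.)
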